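# Draw the strainer insert out of the filter pot with the hook

### The job

The strainer insert sits at the bottom of the deep filter pot, held by spring catches. Take the hook from its stand, catch the insert's wire bail with it, draw the insert out and set it down upright and flat in the drip tray, without dropping it or touching it with the gripper; then hang the hook back in its stand. Leave the wash bottle and the two dropper flasks where they stand.

Things in the scene. Friction and masses are not known exactly. Their poses are not given: they have to be found in the camera images.
- pot: Filter pot, plain aluminium cylinder, fixed, 100 mm across, 130 mm high, foot 116 mm, pipe stub on its +x side to 65 mm from the axis. Bore 80 mm wide, open at the top, floor 10 mm above the bench. Origin: underside centre, on the bench; z up. Three spring plungers near the bore's floor hold the insert: it comes free with a pull of 5 to 12 N (weight included) in the first 10 mm.
- insert_bail (a point): Peak of the wire bail of the strainer insert (loose steel disc 72 mm across, 30 mm high, 0.25 kg, on the bore's floor). Bail: 6 mm wire in the insert's y-z plane, roof-shaped, legs at y = +-22 mm, peak on the axis. Point: middle of the wire, 66 mm above the underside, in the pot 54 mm below the rim; clear window under the peak 30 to 63 mm up. A hook passes along x, from either side.
- insert_base (a point): Centre of the underside of the strainer insert, on its axis; same axes as insert_bail.
- hook_grip (a point): Centre of the hook tool's handle: black block 30 x 18 x 50 mm (x, y, z), gripped across its 18 mm (y); tool 0.18 kg, z up. Below: collar 34 x 34 x 5 mm (underside 32 mm below this point), 7 mm round shank, J-hook with its tip up on the -x side. Lowest surface 140.5 mm, tip's top 122.5 mm below this point; the tip reaches 22.5 mm from the shank's axis; trough 10 mm deep.
- hook_bend (a point): Middle of the 7 mm rod at the bottom of the hook's trough: 9.5 mm in -x of the shank's axis, 137 mm below hook_grip, 105 mm below the collar's underside. A wire hanging in it has its middle 6.5 mm above this point. Axes of the tool.
- hook_collar (a point): Centre of the underside of the hook tool's collar, on the shank's axis (32 mm below hook_grip). Axes of the tool.
- stand_seat (a point): Seat of the hook on its stand (fixed, dark steel, foot 100 x 90 mm), 132 mm above the bench: a fork whose slot, 15 mm wide in y, is open to -x and upward; prongs reach 22 mm to -x, post at +x. The hook hangs by its collar, underside centre here, axes parallel to the stand's, tip to -x: it lifts out and lowers in straight through the slot. Rims 3.5 to 6 mm high leave the collar 2 to 8 mm of play.
- tray: Drip tray, steel, fixed on the bench: 130 x 130 mm outside, walls 4 mm thick and 18 mm high, inner floor 4 mm above the bench, 122 x 122 mm. Origin: centre of the underside, on the bench.
- wash_bottle_mid (a point): Wash bottle with a cap, 88 mm across, 205 mm high, loose. Point: on its axis, 100 mm above the bench.
- dropper_1_mid (a point): Small flask with a dropper standing in it, about 61 x 56 mm, 175 mm high, loose. Point: on its middle, 85 mm above the bench.
- dropper_2_mid (a point): Small flask with a dropper standing in it, about 48 mm across, 156 mm high, loose. Point: on its middle, 75 mm above the bench.
Things that resemble listed ones, but are neither listed nor needed, are in the scene too. What is shaped like the part that bears hook_grip but yellow is not meant.

How it is judged:
On the way, in this order (a step that is already met when the one before it is completed fails the run):
1. the insert hangs on the hook, its underside above the pot's rim (z of insert_base in the frame of pot above 0.13 m and contact force between hook and insert above 0.5 N), for 0.1 s.
2. the insert stands upright on the floor of the tray, free of the hook (z of insert_base in the frame of tray below 0.007 m and x of insert_base in the frame of tray between -0.03 and 0.03 m and y of insert_base in the frame of tray between -0.03 and 0.03 m and angle between insert_base's own z axis and vertical below 0.08 rad and contact force between hook and insert below 0.01 N), for 0.2 s.
At the end, for the whole second after the job is handed in: Insert upright (0.08 rad) and at rest on the tray floor (underside under 7 mm above the tray's underside), centre within 30 mm of the tray's centre along each side; hook hangs at rest in its stand, collar underside centre within 12 mm of the seat, shank within 0.08 rad of upright (z of insert_base in the frame of tray below 0.007 m and x of insert_base in the frame of tray between -0.03 and 0.03 m and y of insert_base in the frame of tray between -0.03 and 0.03 m and angle between each of insert_base, hook_collar's own z axis and vertical below 0.08 rad and linear speed of each of insert, hook below 0.02 m/s and distance between hook_collar and stand_seat below 0.012 m); the robot touches nothing.
It fails at once if the gripper's fingers touch the insert (contact force between the fingers and insert above 0.3 N).
It fails at once if the insert falls freely (faster than 0.5 m/s while not on the hook) (linear speed of insert above 0.5 m/s and contact force between hook and insert below 0.01 N).
It fails at once if the wash bottle or a dropper flask is moved more than 25 mm or knocked over (distance of any of wash_bottle_mid, dropper_1_mid, dropper_2_mid from where it was at the start of the episode above 0.025 m).
It also fails if it takes over 72 s, if anything falls off the work surface, if the arm or the gripper's body presses on something with over 40 N, if the wrist force passes 120 N, or if a joint passes its speed limit or range.

### The arm

A 7-joint arm with a two-finger parallel gripper is mounted at the origin on the work surface; the furniture and walls round the work are solid. World frame = base frame: x ahead of the robot, y to its left, z up, the work surface at z = 0. Lengths are in m, angles in rad, forces in N, time in s.
With the tool pointing down it reaches from about 0.425 to 0.925 m from the base axis. Payload 6.8 kg.
Tool frame: the origin (TCP) lies midway between the tips of the shut fingers; the grasp point (between the pads) lies 19 mm behind it (manip.grip_point_offset is the distance from the TCP to the grasp point, in m); y points along the fingers, z is the direction in which the jaws open and shut, and the axes are right-handed (so a half turn about y gives the same grasp; the last joint's range is limited). The gripper opens to 85 mm and grips with 20 to 120 N. Pads are 22 mm wide; open, the fingers measure 114 mm over their backs; the gripper's body (76 mm by 85 mm) begins 54 mm behind the grasp point. The pads swing forward as they close: fully open they stand 13 mm farther back than shut.
Start: joints at [-1.378, 0.477, 0.022, 1.555, -0.011, 1.109, -0.083], TCP at [0.2, 0.645, 0.211] pointing down, gripper open.
Joint ranges: [-2.96, 2.96], [-0.34, 2.1], [-1.41, 1.46], [0.24, 2.44], [-1.37, 4.51], [0.17, 1.92], [-2.96, 2.96]. Speed limits (rad/s): [2.39, 2.39, 3.14, 3.14, 3.14, 3.14, 3.14].

### API

Orientations are given as a unit quaternion [w, x, y, z].
In Python, from cell import manip gives the robot as it stands.
- The arm moves only by the tool carry_out, never from a script. Its argument "moves" is a list of rows, each a list of 5 numbers: the opening, from 0 (shut) to 1 (fully open), then the shift along the world's x, y, z in mm, then the turn about the world's z in degrees. In form: [[fingers, tx, ty, tz, turn], ...]. A call has 1 to 8 rows; each row is the pose to reach, as a shift and turn from the pose commanded when the call began; what a row does not reach only later rows make up. A row lasts 1/8 s, in which the tool goes at most 62.5 mm and 10.7 degrees, less where a joint would pass 70% of its speed; a pose out of reach is approached as far as the arm can. A call with a gripper value outside its range is refused whole. The fingers move at their own pace and stop on an object; the grip force is fixed at half the most. Time passes only in rows, so rows that repeat a pose let the fingers close. It gives the time, the measured TCP pose, the force and the opening at its end, in the units of the state.
- manip.get_state(): the state, without advancing time (a new reading comes with each control period).
- manip.grab_frame(name): name is "side" or "top"; returns the picture (420x560x3 uint8, blue, green, red); there is no depth.
- manip.get_calibration(name): a dict with "K" (3x3 intrinsics, pixels), "k1" (the pictures are not rectified: a ray, as slopes to the right and down, at radius r is drawn at 1 + k1 r^2 times it, then the intrinsics apply), "R" (3x3) and "t" (3): a world point X has camera coordinates R X + t. Camera axes: x right, y down, z forward; pixel columns grow to the right and rows downward; lengths in m; the calibration is good to about 2 mm. A picture is of the moment at which its call begins. get_calibration takes no time and is no camera call.
- manip.close_job(): hands the job in, once; it reports no verdict.
The state is a dict: "time_s": time; "joint_pos": joint angles; "dq": joint speeds; "joint_torque": joint torques, N m; "eef_pos": TCP position; "tcp_rot": TCP orientation; "contact_force": force on the tool from outside, world axes, zero at the start; "moment": the same for the moment, N m; "opening": opening from 0.0 (shut) to 1.0 (fully open).
Only numpy, scipy, OpenCV 4.12 (cv2) and the standard library are available. Lean on these libraries where they do the work, as an engineer would, in place of code of your own. Each camera call takes 0.05 s, during which the arm holds its last target.

## Working session

There is one attempt and no reset: what is moved stays moved. The work goes in short steps, Python scripts to look and compute and a tool call to move; the robot and the scene stay as the last step left them, time stands still between calls to the robot, and variables do not carry over. Pictures are saved under pics/ and viewed, and the job is handed in when it is done.

Besides the shell and the picture viewer there is one more tool, called after "Emit:" as name(argument=value, ...), one argument or row to a line, values as JSON. carry_out: Moves the arm, as the interface text tells. Its arguments: {"type":"object","properties":{"moves":{"type":"array","items":{"type":"array","items":{"type":"number"}}}},"required":["moves"]}

```bash
ls; mkdir -p pics
python3 - <<'E'
from cell import manip
import cv2
for n in("side","top"):
    cv2.imwrite(f"pics/{n}0.png",manip.grab_frame(n)); c=manip.get_calibration(n); print(n,c)
s=manip.get_state(); print(s)
E
```

```text
pics
side {'K': array([[382.40697173,   0.        , 282.07691205],
       [  0.        , 382.40697173, 211.44651208],
       [  0.        ,   0.        ,   1.        ]]), 'k1': 0.028768691391525117, 'R': array([[-0.6997645 ,  0.71437088,  0.00197215],
       [ 0.5951058 ,  0.58446073, -0.55159291],
       [-0.39519456, -0.3848115 , -0.83411112]]), 't': array([ 0.33036192, -0.30577843,  1.32158881])}
top {'K': array([[396.10544886,   0.        , 281.28946575],
       [  0.        , 396.10544886, 202.67631654],
       [  0.        ,   0.        ,   1.        ]]), 'k1': -0.08714075807262135, 'R': array([[-0.01519155, -0.9998815 ,  0.00248866],
       [-0.99700106,  0.01495881, -0.07592835],
       [ 0.07588212, -0.00363467, -0.99711017]]), 't': array([0.0570966 , 0.5313119 , 1.06829901])}
{'time_s': 0.1, 'joint_pos': array([-1.37809953,  0.47772435,  0.02230605,  1.55627525, -0.01146857,
        1.10928667, -0.08306648]), 'dq': array([-1.08196624e-05, -1.21976750e-03, -6.73903448e-04, -1.92798363e-03,
        1.46422201e-04, -1.14409835e-04, -5.06831535e-04]), 'joint_torque': array([ 4.55117261e-03, -5.97758567e+01,  1.61372188e+00, -2.81950593e+01,
        1.28253020e-02,  5.08413112e-03, -1.35996225e-05]), 'eef_pos': array([0.19983114, 0.64419518, 0.20975027]), 'tcp_rot': array([-0.69857751,  0.6996819 , -0.10595127,  0.10587265]), 'contact_force': array([ 0.26046619,  0.31422015, -0.49446144]), 'moment': array([-0.03620578, -0.0063615 ,  0.0251032 ]), 'opening': 1.000374469059742}
```

View pics/side0.png

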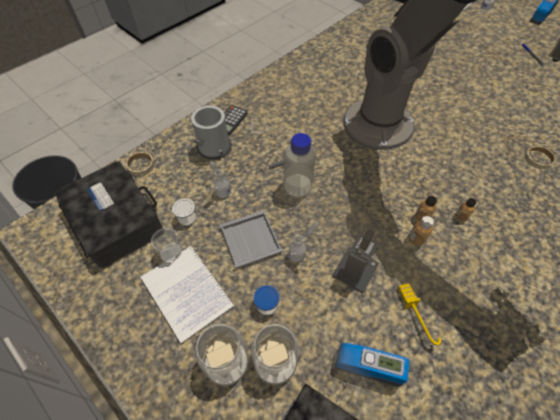

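View pics/top0.png

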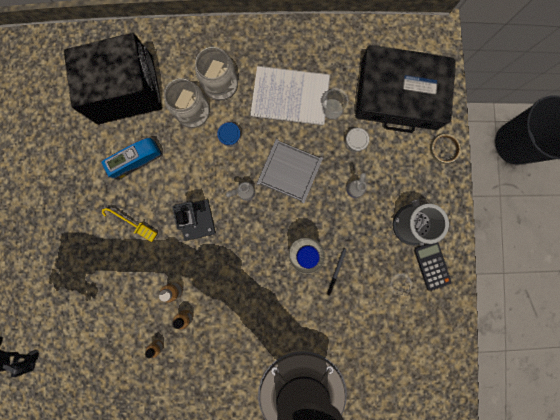

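```bash
cat > h.py <<'E'
import numpy as np, cv2
from cell import manip
def cal(n): return manip.get_calibration(n)
def ray(n,u,v):
    c=cal(n);K=c["K"];a=np.array([(u-K[0,2])/K[0,0],(v-K[1,2])/K[1,1]])
    b=a.copy()
    for _ in range(30): b=a/(1+c["k1"]*(b@b))
    d=c["R"].T@np.array([b[0],b[1],1]); o=-c["R"].T@c["t"]
    return o,d
def onz(n,u,v,z):
    o,d=ray(n,u,v); return o+d*(z-o[2])/d[2]
def proj(n,X):
    c=cal(n);p=c["R"]@np.asarray(X,float)+c["t"];b=p[:2]/p[2];b=b*(1+c["k1"]*(b@b))
    return np.array([c["K"][0,0]*b[0]+c["K"][0,2],c["K"][1,1]*b[1]+c["K"][1,2]])
def tri(u1,v1,u2,v2):  # side, top
    o1,d1=ray("side",u1,v1);o2,d2=ray("top",u2,v2)
    d1=d1/np.linalg.norm(d1);d2=d2/np.linalg.norm(d2)
    s=np.linalg.lstsq(np.array([d1,-d2]).T,o2-o1,rcond=None)[0]
    a=o1+s[0]*d1;b=o2+s[1]*d2
    return (a+b)/2,np.linalg.norm(a-b)
def crop(im,x0,y0,w,h,f):
    return cv2.resize(im[y0:y0+h,x0:x0+w],None,fx=f,fy=f,interpolation=cv2.INTER_CUBIC)
E
python3 - <<'E'
from h import *
s=cv2.imread("pics/side0.png");t=cv2.imread("pics/top0.png")
a=crop(s,180,90,80,75,5);b=crop(t,380,185,80,75,5)
cv2.imwrite("pics/pot.png",np.hstack([a,b]))
a=crop(s,320,220,70,75,5);b=crop(t,160,185,70,75,5)
cv2.imwrite("pics/stand.png",np.hstack([a,b]))
a=crop(s,210,200,80,75,5);b=crop(t,250,135,80,75,5)
cv2.imwrite("pics/tray.png",np.hstack([a,b]))
E
```

```text
(no output)
```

View pics/pot.png

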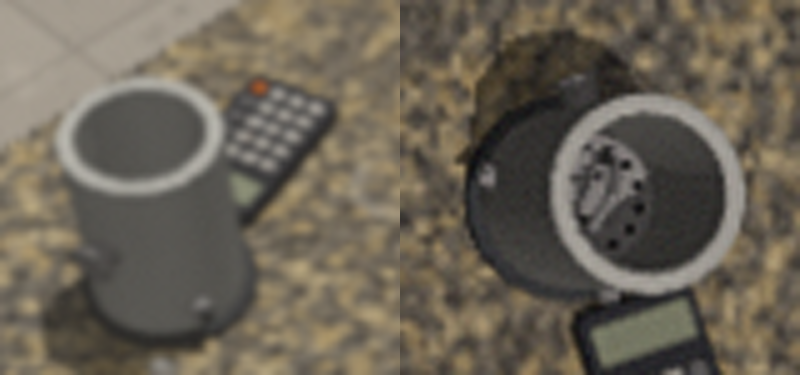

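View pics/stand.png

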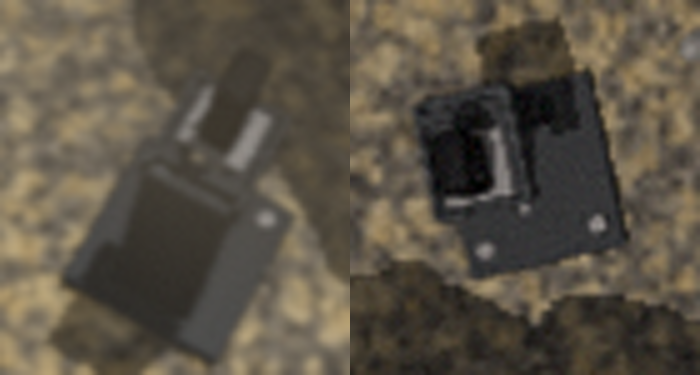

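View pics/tray.png

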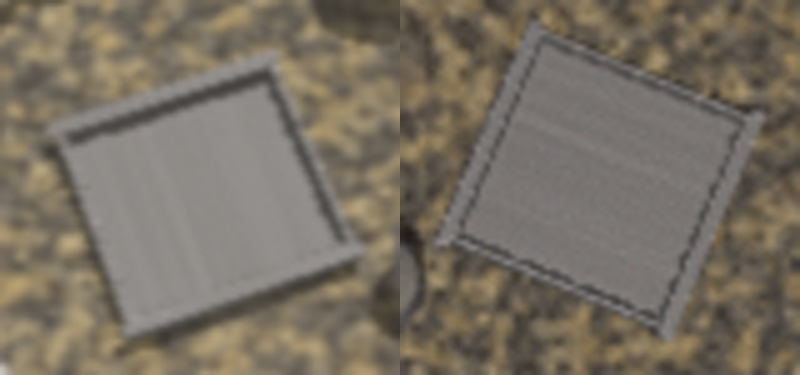

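Run:
```python
from h import *
s=cv2.imread("pics/side0.png");t=cv2.imread("pics/top0.png")
a=crop(t,388,195,40,50,10)
b=crop(t,405,205,30,35,14)
b=cv2.convertScaleAbs(b,alpha=1.6,beta=0)[:490]
a=cv2.convertScaleAbs(a,alpha=1.6,beta=20)[:490]
cv2.imwrite("pics/pot2.png",np.hstack([a,b])[:, :800])
a=crop(s,180,125,70,50,8);cv2.imwrite("pics/pot3.png",cv2.convertScaleAbs(a,alpha=1.5,beta=20))
# tray
cs=[onz("top",*p,.018) for p in [(277,139.4),(322.6,158),(304,202),(258,183)]]
print(np.array(cs).round(4),np.mean(cs,0)); 
for i in range(4):
    d=cs[(i+1)%4]-cs[i];print(np.linalg.norm(d),np.degrees(np.arctan2(d[1],d[0])))
cs2=[onz("side",210+p[0]/5,200+p[1]/5,.018) for p in [(52,128),(275,57),(360,250),(128,335)]]
print(np.array(cs2).round(4),np.mean(cs2,0))
# pot rim ring mask
for n,im,box in(("top",t,(400,195,60,60)),("side",s,(185,98,45,40))):
    x,y,w,h=box
    g=cv2.cvtColor(im,cv2.COLOR_BGR2GRAY)[y:y+h,x:x+w]; hsv=cv2.cvtColor(im,cv2.COLOR_BGR2HSV)[y:y+h,x:x+w]
    m=((g>120)&(hsv[...,1]<40)).astype(np.uint8)*255
    k,l,st,_=cv2.connectedComponentsWithStats(m); i=1+st[1:,4].argmax()
    c=max(cv2.findContours((l==i).astype(np.uint8),cv2.RETR_EXTERNAL,cv2.CHAIN_APPROX_NONE)[0],key=len).reshape(-1,2)
    P=np.array([onz(n,u+x,v+y,.13)[:2] for u,v in c]);
    cc,r=cv2.minEnclosingCircle(P.astype(np.float32)); 
    A=np.c_[2*P,np.ones(len(P))];q=np.linalg.lstsq(A,(P**2).sum(1),rcond=None)[0]
    print(n,st[i],cc,r,q[:2],np.sqrt(q[2]+q[0]**2+q[1]**2))
```

```text
[[ 0.7097  0.0583  0.018 ]
 [ 0.6553 -0.0678  0.018 ]
 [ 0.5332 -0.0135  0.018 ]
 [ 0.5878  0.1126  0.018 ]] [0.62148867 0.02240684 0.018     ]
0.13740828008088324 -113.34258298048152
0.13358148204850936 156.01979068887914
0.1374407353569574 66.5990176777556
0.13344176749310532 -23.99478246081904
[[ 0.6567 -0.0607  0.018 ]
 [ 0.5361 -0.0059  0.018 ]
 [ 0.5908  0.1159  0.018 ]
 [ 0.7114  0.0643  0.018 ]] [0.62375093 0.02839091 0.018     ]
top [ 11   9  38  40 391] (0.4666851758956909, -0.31869420409202576) 0.04953968524932861 [ 0.46683955 -0.31892234] 0.04811571821473329
side [  0   0  40  31 564] (0.4666152894496918, -0.34958407282829285) 0.08161327242851257 [ 0.46470999 -0.34294511] 0.06152797081107751
```

View pics/pot2.png

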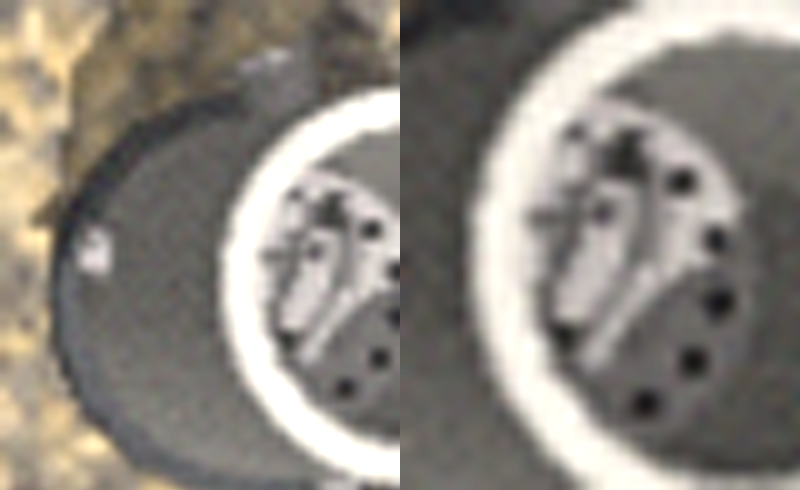

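View pics/pot3.png

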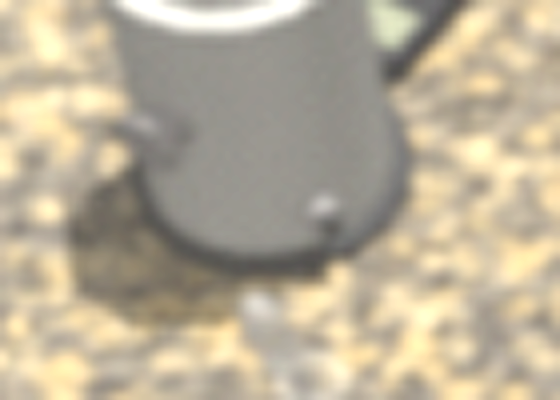

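Run:
```python
from h import *
s=cv2.imread("pics/side0.png");t=cv2.imread("pics/top0.png")
a=crop(s,325,225,55,70,8);b=crop(t,168,195,50,50,11)[:,:]
g=lambda i:(255*(i/255.)**.5).astype(np.uint8)
h=550
cv2.imwrite("pics/stand2.png",np.hstack([cv2.resize(g(a),None,fx=.785,fy=.785)[:432],cv2.resize(g(b),(432,432))]))
```

```text
(no output)
```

View pics/stand2.png

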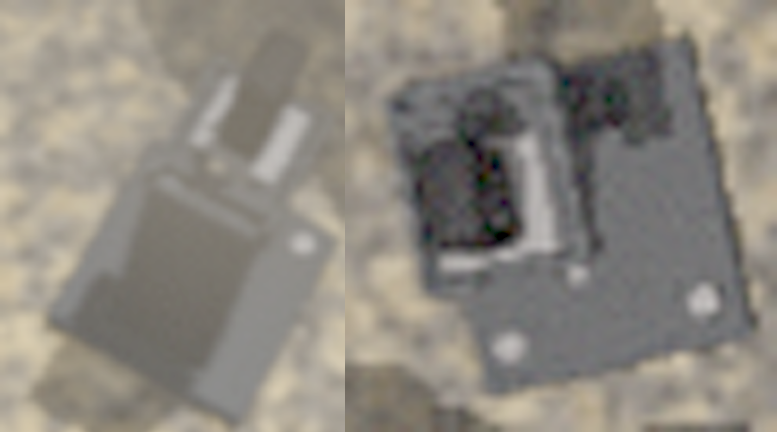

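Run:
```python
from h import *
T=lambda x,y:(168+(x-345)/8.64,195+y/8.64)
S=lambda x,y:(325+x/6.28,225+y/6.28)
np.set_printoptions(precision=4,suppress=True)
for p in [(750,325),(490,390),(685,40)]: print("foot",onz("top",*T(*p),.01))
for p in [(523,133),(560,250),(440,272)]: print("collar",onz("top",*T(*p),.137))
for p in [(235,73),(190,140),(268,182),(310,105)]: print("collarS",onz("side",*S(*p),.137))
for p in [(415,150),(485,140),(500,240),(435,250)]: print("handle top",onz("top",*T(*p),.189))
for p in [(240,98),(300,35),(270,25)]: print("S",onz("side",*S(*p),.189))
print(tri(*S(250,122),*T(481,202)))
# pot rim side: centre of ring in px crop pot.png
for n,pts in (("side",[(57,140),(225,135),(140,75),(135,195)]),("top",[(550,195),(748,195),(650,92),(650,297)])):
    for x,y in pts:
        p=(180+x/5,90+y/5) if n=="side" else (380+(x-400)/5,185+y/5); print(n,onz(n,*p,.13))
# stubs in pot
for x,y in [(577,80),(487,175),(612,295)]: print("st",onz("top",380+(x-400)/5,185+y/5,.04))
for x,y in [(75,255),(205,308)]: print("stS",onz("side",180+x/5,90+y/5,.04))
```

```text
foot [0.4526 0.2339 0.01  ]
foot [0.4329 0.3178 0.01  ]
foot [0.5445 0.2546 0.01  ]
collar [0.5076 0.2777 0.137 ]
collar [0.4742 0.267  0.137 ]
collar [0.4684 0.3014 0.137 ]
collarS [0.4753 0.2715 0.137 ]
collarS [0.51   0.2772 0.137 ]
collarS [0.5036 0.3087 0.137 ]
collarS [0.4665 0.3001 0.137 ]
handle top [0.5003 0.295  0.189 ]
handle top [0.5027 0.2759 0.189 ]
handle top [0.4758 0.2718 0.189 ]
handle top [0.4733 0.2895 0.189 ]
S [0.5122 0.2907 0.189 ]
S [0.4765 0.2902 0.189 ]
S [0.4807 0.2799 0.189 ]
(array([0.4884, 0.2891, 0.1379]), np.float64(0.0009416427891883769))
side [ 0.5057 -0.3469  0.13  ]
side [ 0.4323 -0.279   0.13  ]
side [ 0.4344 -0.3558  0.13  ]
side [ 0.5023 -0.2784  0.13  ]
top [ 0.4658 -0.2696  0.13  ]
top [ 0.4639 -0.371   0.13  ]
top [ 0.5164 -0.3227  0.13  ]
top [ 0.4142 -0.3186  0.13  ]
st [ 0.5297 -0.3168  0.04  ]
st [ 0.4788 -0.2649  0.04  ]
st [ 0.4125 -0.3318  0.04  ]
stS [ 0.5145 -0.3459  0.04  ]
stS [ 0.486 -0.253  0.04 ]
```

Run:
```python
from h import *
np.set_printoptions(precision=4,suppress=True)
print("stub",tri(194.4,140.6,414.8,200.5),tri(180+323/8,125+207/8,388+9.3,195+25))
t=cv2.imread("pics/top0.png")
b=crop(t,405,205,30,35,12);b=cv2.convertScaleAbs(b,alpha=1.6)
out=[b]
for yaw in (-20,0,20,40):
    c=b.copy();y=np.radians(yaw);pts=[]
    for (ly,z) in [(22,40),(22,50),(0,76),(-22,50),(-22,40)]:
        X=[.466-np.sin(y)*ly/1e3,-.318+np.cos(y)*ly/1e3,z/1e3]
        u,v=proj("top",X);pts.append([(u-405+.5)*12,(v-205+.5)*12])
    cv2.polylines(c,[np.array(pts).astype(int)],False,(0,0,255),1)
    out.append(c)
o=np.hstack(out[1:3]+out[:1]+out[3:])
o=np.vstack([np.hstack(out[:3]),np.hstack(out[3:]+[b])])
cv2.imwrite("pics/bail.png",cv2.resize(o,None,fx=.7,fy=.7))
```

```text
stub (array([ 0.5318, -0.3048,  0.0829]), np.float64(0.01147961657618606)) (array([ 0.4787, -0.2683,  0.0261]), np.float64(0.0013268123890288585))
```

View pics/bail.png

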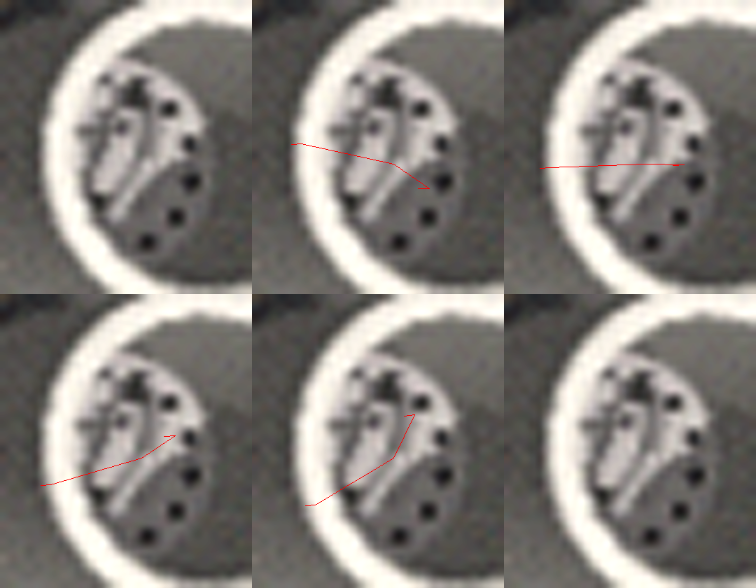

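Run:
```python
from h import *
f=[manip.grab_frame("top").astype(float) for _ in range(6)]
t=np.mean(f,0)
np.save("t.npy",t)
b=crop(t.astype(np.uint8),407,207,26,29,20)
b=b.astype(float)
b=np.clip((b-30)*1.6,0,255).astype(np.uint8)
cv2.imwrite("pics/bail2.png",b)
print(proj("top",[.466,-.318,.04]),proj("top",[.466,-.318,.076]))
```

```text
[416.73620447 224.35614831] [421.39062079 224.05552255]
```

View pics/bail2.png

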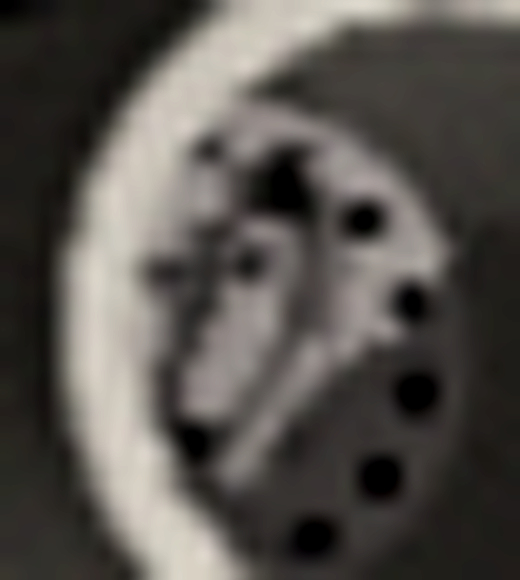

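Run:
```python
from h import *
from scipy.spatial.transform import Rotation as R
s=manip.get_state();q=s["tcp_rot"]
M=R.from_quat([q[1],q[2],q[3],q[0]]).as_matrix();print(M.round(3),np.degrees(np.arctan2(M[1,2],M[0,2])),s["eef_pos"],s["time_s"],manip.grip_point_offset)
print("peak",onz("top",422.5,223.65,.076))
# obstacles
for n,u,v,z in [("top",308,257,.205),("top",245,190,.075),("top",357,187,.08)]: print(onz(n,u,v,z))
```

```text
[[ 0.955 -0.     0.296]
 [-0.296 -0.     0.955]
 [ 0.    -1.    -0.   ]] 72.76454687984734 [0.19997401 0.64461254 0.21046098] 0.4 0.0187
peak [ 0.46700915 -0.32102702  0.076     ]
[ 0.39396354 -0.00877534  0.205     ]
[0.56262609 0.1437163  0.075     ]
[ 0.5656812  -0.14923034  0.08      ]
```

Emit:
carry_out(
  moves=[
    [1, 40, -45, 60, 10],
    [1, 80, -95, 70, 20],
    [1, 120, -145, 70, 30],
    [1, 160, -195, 70, 30],
    [1, 200, -245, 70, 30],
    [1, 240, -295, 70, 30],
    [1, 288, -356, 60, 30],
    [1, 288, -356, 60, 30],
  ],
)

```text
time_s: 1.4
eef_pos: [0.4898, 0.2855, 0.2708]
tcp_rot: [-0.703, 0.703, 0.078, -0.077]
contact_force: [-0.5, 0.0, 0.2]
opening: 0.996
```

Run:
```python
from h import *
s=cv2.hconcat([crop(manip.grab_frame("side"),300,170,120,130,3),crop(manip.grab_frame("top"),140,165,120,130,3)])
cv2.imwrite("pics/a1.png",s); st=manip.get_state(); print(st["time_s"],st["eef_pos"],st["joint_pos"],proj("side",[.488,.2885,.164]),proj("top",[.488,.2885,.164]))
```

```text
1.5 [0.49140824 0.28270214 0.27039326] [-0.73130967  0.24563027  0.11822119  1.75333734 -0.02847064  1.14490946
  1.1794231 ] [366.98705496 238.74561475] [181.49650862 218.01473849]
```

View pics/a1.png

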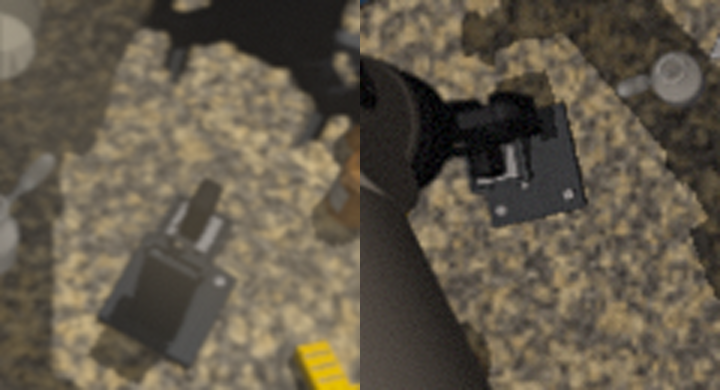

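Emit:
carry_out(
  moves=[
    [1, 0, 0, 0, 0],
    [1, 0, 0, 0, 0],
  ],
)

```text
time_s: 1.75
eef_pos: [0.4871, 0.2903, 0.2707]
tcp_rot: [0.703, -0.702, -0.079, 0.08]
contact_force: [0.0, -0.9, 0.1]
opening: 1.0
```

```bash
cat >> h.py <<'E'
def yaw(st):
    from scipy.spatial.transform import Rotation as R
    M=R.from_quat(st["tcp_rot"],scalar_first=True).as_matrix()
    return np.degrees(np.arctan2(M[1,2],M[0,2])), M[:,1].round(3)
E
python3 - <<'E'
from h import *
st=manip.get_state(); print(st["time_s"],st["eef_pos"],yaw(st))
E
```

```text
1.75 [0.48709229 0.29026915 0.27072573] (np.float64(102.91121334833099), array([-0.   ,  0.001, -1.   ]))
```

Emit:
carry_out(
  moves=[
    [1, 0, 0, -40, 0],
    [1, 0, 0, -75, 0],
    [1, 0, 0, -100, 0],
    [1, 0, 0, -115, 0],
    [1, 0, 0, -125, 0],
    [1, 0, 0, -125, 0],
    [1, 0, 0, -125, 0],
  ],
)

```text
time_s: 2.62
eef_pos: [0.4885, 0.2891, 0.1465]
tcp_rot: [0.703, -0.702, -0.079, 0.078]
contact_force: [-0.0, -0.4, 0.5]
opening: 0.999
```

Run:
```python
from h import *
s=cv2.hconcat([crop(manip.grab_frame("side"),310,180,100,110,4),crop(manip.grab_frame("top"),140,175,90,110,4)])
s=(255*(s/255.)**.5).astype(np.uint8)
cv2.imwrite("pics/a2.png",s); st=manip.get_state(); print(st["time_s"],st["eef_pos"],st["contact_force"],st["moment"])
```

```text
2.725 [0.48850337 0.28902523 0.14645364] [-0.76937379  0.64828499 -0.37201238] [0.00123062 0.0050318  0.00075901]
```

View pics/a2.png

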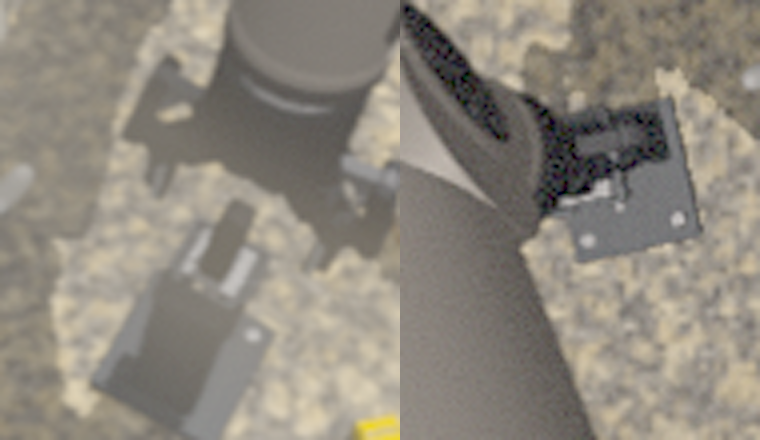

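Emit:
carry_out(
  moves=[
    [0, 0, 0, 0, 0],
    [0, 0, 0, 0, 0],
    [0, 0, 0, 0, 0],
    [0, 0, 0, 0, 0],
    [0, 0, 0, 0, 0],
    [0, 0, 0, 0, 0],
    [0, 0, 0, 0, 0],
    [0, 0, 0, 0, 0],
  ],
)

```text
time_s: 3.72
eef_pos: [0.4882, 0.2886, 0.1458]
tcp_rot: [-0.703, 0.703, 0.079, -0.078]
contact_force: [1.4, -0.6, 3.3]
opening: 0.198
```

Emit:
carry_out(
  moves=[
    [0, 0, 0, 10, 0],
    [0, 0, 0, 30, 0],
    [0, 0, 0, 70, 0],
    [0, 0, 0, 120, 0],
    [0, 0, 0, 165, 0],
    [0, 0, 0, 190, 0],
    [0, 0, 0, 190, 0],
    [0, 0, 0, 190, 0],
  ],
)

```text
time_s: 4.72
eef_pos: [0.4872, 0.2884, 0.3341]
tcp_rot: [-0.702, 0.703, 0.078, -0.079]
contact_force: [0.1, -0.2, -2.3]
opening: 0.192
```

Run:
```python
from h import *
a=manip.grab_frame("side");b=manip.grab_frame("top")
s=cv2.hconcat([crop(a,300,130,130,150,3),crop(b,130,165,130,150,3)])
s=(255*(s/255.)**.6).astype(np.uint8)
cv2.imwrite("pics/a3.png",s); st=manip.get_state(); print(st["time_s"],st["eef_pos"],st["contact_force"],yaw(st))
```

```text
4.825 [0.48711586 0.2882906  0.33371259] [ 0.09602008 -0.21161629 -1.34249167] (np.float64(102.77681838391791), array([-0.003, -0.002, -1.   ]))
```

View pics/a3.png

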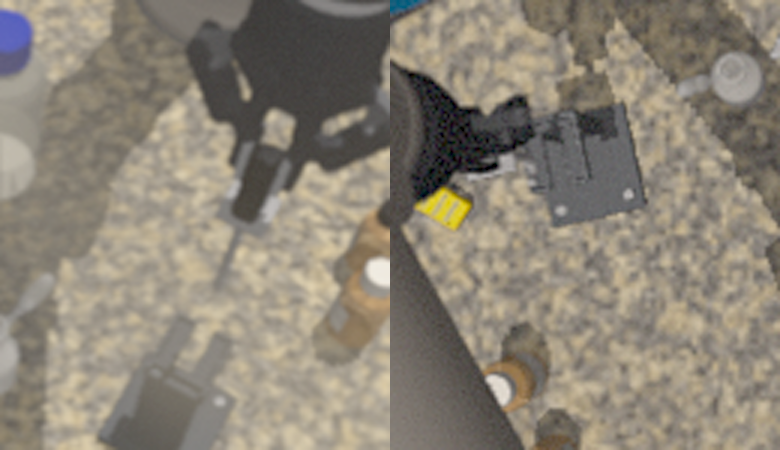

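Run:
```python
from h import *
a=manip.grab_frame("side")
s=crop(a,355,170,50,65,12)[:600];s=(255*(s/255.)**.6).astype(np.uint8)
tcp=np.array([.487,.2883,.3337]);c,si=np.cos(np.radians(12.8)),np.sin(np.radians(12.8))
for tx,tz in [(0,-.013),(0,-.130),(0,-.1095-.019*0-.0135),(-.0095,-.118),(-.0095,-.1215),(-.019,-.1035)]:
    X=tcp+[tx*c,tx*si,tz]; u,v=proj("side",X); p=(int((u-355+.5)*12),int((v-170+.5)*12)); print(X,u,v,p)
    cv2.circle(s,p,3,(0,0,255),-1)
cv2.imwrite("pics/a4.png",s)
```

```text
[0.487  0.2883 0.3207] 382.20290161367905 199.01373492764728 (332, 354)
[0.487  0.2883 0.2037] 370.54467862828153 229.58813783424256 (192, 721)
[0.487  0.2883 0.2107] 371.1650397420562 227.95856120939285 (199, 701)
[0.47773608 0.28619529 0.2157    ] 373.4057011199621 223.6351294476255 (226, 649)
[0.47773608 0.28619529 0.2122    ] 373.08662888607347 224.4674151014113 (223, 659)
[0.46847216 0.28409058 0.2302    ] 376.5448439523122 216.98553663174783 (264, 569)
```

View pics/a4.png

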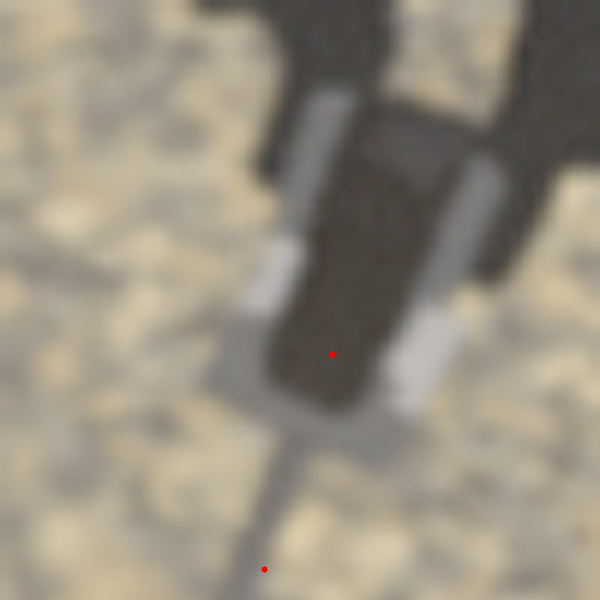

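Run:
```python
from h import *
a=manip.grab_frame("side")
s=crop(a,360,195,30,40,15);s=(255*(s/255.)**.6).astype(np.uint8)
tcp=np.array([.487,.2883,.3337]);c,si=np.cos(np.radians(12.8)),np.sin(np.radians(12.8))
for tx,tz in [(0.017,-.013),(0,-.118),(-.0095,-.118),(-.019,-.1035)]:
    X=tcp+[tx*c,tx*si,tz]; u,v=proj("side",X); p=(int((u-360+.5)*15),int((v-195+.5)*15))
    cv2.circle(s,p,3,(0,0,255),-1)
cv2.imwrite("pics/a5.png",s)
```

```text
(no output)
```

View pics/a5.png

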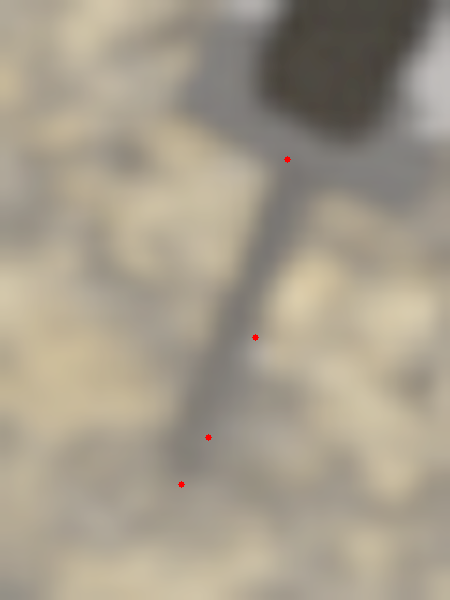

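Emit:
carry_out(
  moves=[
    [0, 10, -30, 10, -5],
    [0, 20, -80, 15, -15],
    [0, 20, -130, 15, -25],
    [0, 20, -180, 15, -35],
    [0, 20, -230, 15, -45],
    [0, 20, -280, 15, -55],
    [0, 10, -330, 15, -65],
    [0, 0, -380, 15, -75],
  ],
)

```text
time_s: 5.92
eef_pos: [0.4871, -0.0942, 0.3507]
tcp_rot: [0.604, -0.604, 0.368, -0.368]
contact_force: [0.6, -0.8, -1.5]
opening: 0.202
```

Emit:
carry_out(
  moves=[
    [0, -5, -50, 0, -10],
    [0, -10, -100, 0, -20],
    [0, -15, -150, -5, -30],
    [0, -20, -200, -10, -37],
    [0, -25, -235, -15, -40],
    [0, -26, -257, -15, -40.4],
    [0, -26, -257, -15, -40.4],
    [0, -26, -257, -15, -40.4],
  ],
)

```text
time_s: 6.92
eef_pos: [0.4618, -0.3478, 0.3355]
tcp_rot: [0.442, -0.442, 0.552, -0.552]
contact_force: [-0.1, 0.1, -1.9]
opening: 0.196
```

Run:
```python
from h import *
a=manip.grab_frame("side");b=manip.grab_frame("top")
s=cv2.hconcat([crop(a,160,50,100,120,4),crop(b,370,160,100,120,4)])
s=(255*(s/255.)**.7).astype(np.uint8)
cv2.imwrite("pics/b1.png",s); st=manip.get_state(); print(st["time_s"],st["eef_pos"],st["contact_force"],st["joint_pos"],yaw(st))
```

```text
7.025 [ 0.46230705 -0.34724853  0.33561907] [ 0.03475152 -1.00423404 -1.10678122] [-0.05797466  0.26262876  0.74784209  1.66509492 -0.18571837  1.28684139
  0.50586486] (np.float64(-12.562953134109991), array([ 0.   ,  0.001, -1.   ]))
```

View pics/b1.png

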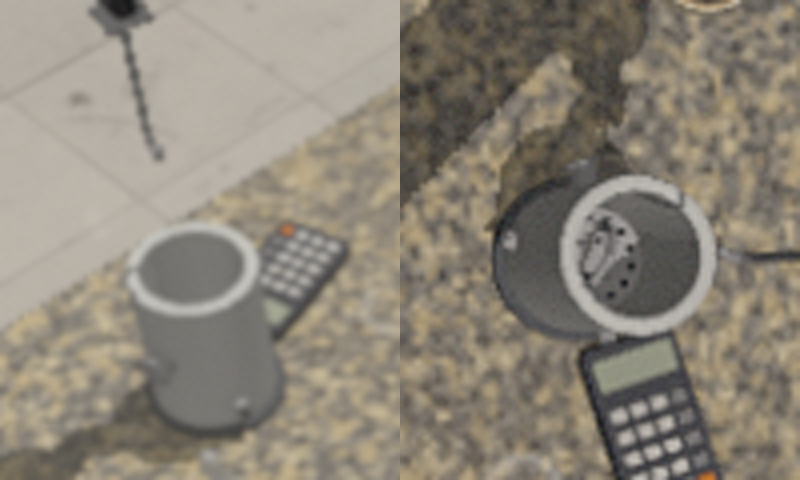

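Run:
```python
from h import *
a=manip.grab_frame("side");b=manip.grab_frame("top")
tcp=manip.get_state()["eef_pos"];c,si=np.cos(np.radians(-102.6)),np.sin(np.radians(-102.6))
A=crop(a,180,45,36,50,11);B=crop(b,440,205,36,50,11)
for tx,tz in [(0,-.013),(0,-.118),(-.0095,-.118),(-.019,-.107)]:
    X=tcp+[tx*c,tx*si,tz]
    for n,im,x0,y0 in(("side",A,180,45),("top",B,440,205)):
        u,v=proj(n,X); print(n,u,v); cv2.circle(im,(int((u-x0+.5)*11),int((v-y0+.5)*11)),2,(0,0,255),-1)
cv2.imwrite("pics/b2.png",cv2.hconcat([A,B]));print(tcp)
C=crop(b,407,207,26,29,20);C=np.clip((C.astype(float)-30)*1.6,0,255).astype(np.uint8);cv2.imwrite("pics/b3.png",C)
```

```text
side 189.76110710870046 53.54514511222084
top 478.1539816945117 222.77681269343964
side 197.27402531820405 86.91184350995229
top 455.7062495866787 223.99121658144196
side 198.7717291754036 88.77737932483876
top 451.7498926531838 223.1608591758877
side 199.57491191471956 87.43135305495123
top 449.81050968559805 222.19556968099414
[ 0.46234763 -0.34732513  0.33569705]
```

View pics/b2.png

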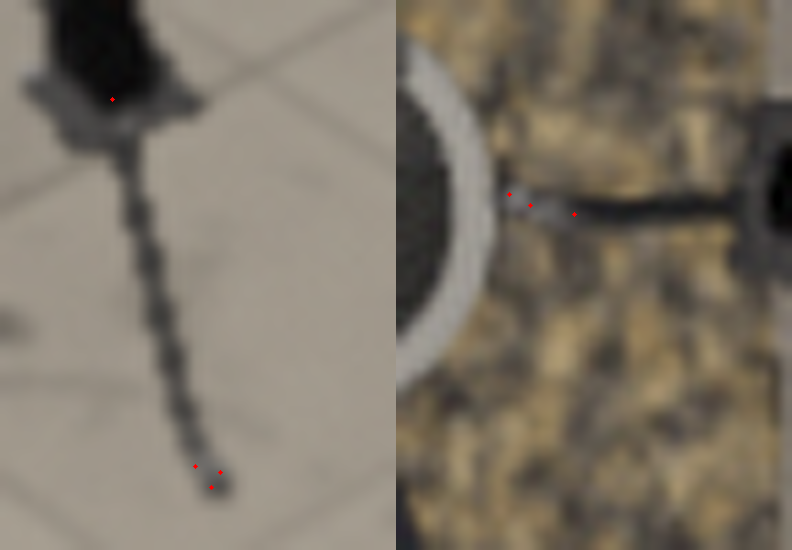

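View pics/b3.png

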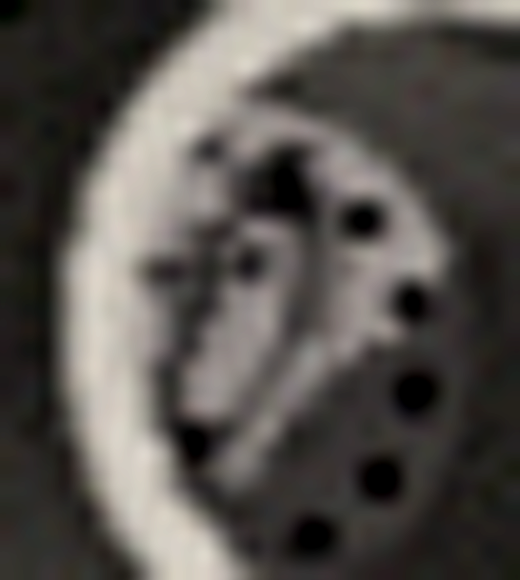

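Emit:
carry_out(
  moves=[
    [0, -1.5, -2, -20, 0],
    [0, -1.5, -2, -50, 0],
    [0, -1.5, -2, -80, 0],
    [0, -1.5, -2, -100, 0],
    [0, -1.5, -2, -110, 0],
    [0, -1.5, -2, -120, 0],
    [0, -1.5, -2, -120, 0],
    [0, -1.5, -2, -120, 0],
  ],
)

```text
time_s: 8.12
eef_pos: [0.4608, -0.3506, 0.2162]
tcp_rot: [-0.442, 0.442, -0.552, 0.552]
contact_force: [0.2, 0.2, -1.6]
opening: 0.199
```

Run:
```python
from h import *
a=manip.grab_frame("side");b=manip.grab_frame("top")
s=cv2.hconcat([crop(a,180,80,60,60,6),crop(b,400,190,70,60,6)])
s=(255*(s/255.)**.7).astype(np.uint8)
cv2.imwrite("pics/b4.png",s); st=manip.get_state(); print(st["time_s"],st["eef_pos"],st["contact_force"])
```

```text
8.225 [ 0.46081185 -0.35060209  0.21628556] [ 0.28872612  0.24211334 -1.8806914 ]
```

View pics/b4.png

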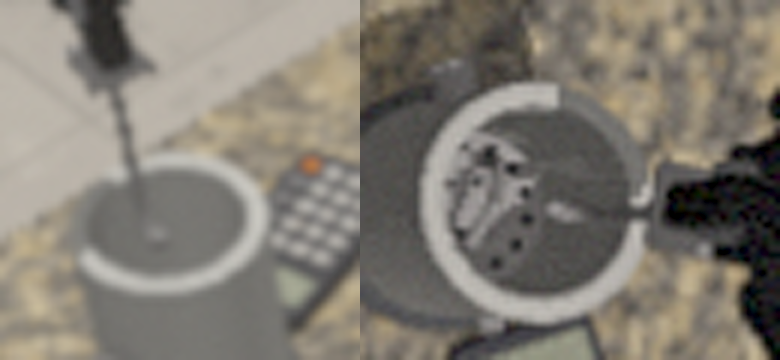

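Emit:
carry_out(
  moves=[
    [0, 0, 1, -10, 0],
    [0, 0, 1, -20, 0],
    [0, 0, 1, -30, 0],
    [0, 0, 1, -38, 0],
    [0, 0, 1, -44, 0],
    [0, 0, 1, -46, 0],
    [0, 0, 1, -46, 0],
  ],
)

```text
time_s: 9.1
eef_pos: [0.4606, -0.3494, 0.1696]
tcp_rot: [-0.442, 0.442, -0.552, 0.552]
contact_force: [0.1, -0.6, -1.5]
opening: 0.196
```

Run:
```python
from h import *
b=manip.grab_frame("top")
s=crop(b,400,190,70,60,9)
s=(255*(s/255.)**.7).astype(np.uint8)
cv2.imwrite("pics/b5.png",s); st=manip.get_state(); print(st["time_s"],st["eef_pos"],st["contact_force"])
```

```text
9.15 [ 0.46059024 -0.34947375  0.16981586] [ 0.31696529 -0.7879866  -2.07564684]
```

View pics/b5.png

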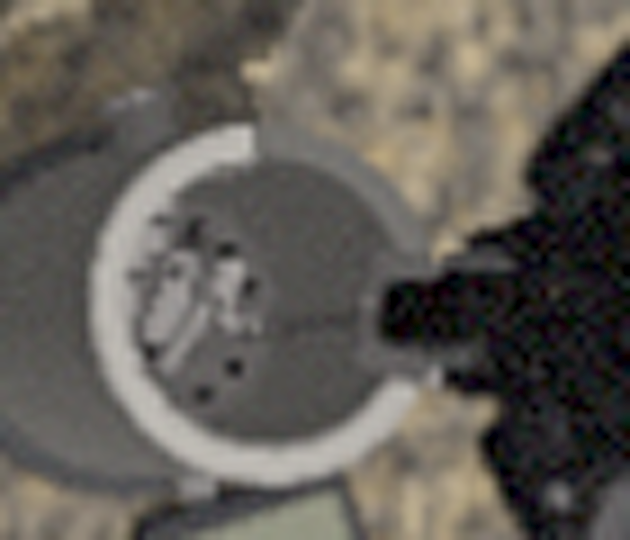

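Emit:
carry_out(
  moves=[
    [0, 1, 5, 0, 0],
    [0, 2, 10, 0, 0],
    [0, 3, 14, 0, 0],
    [0, 4, 18, 0, 0],
    [0, 4.5, 20, 0, 0],
    [0, 4.5, 20, 0, 0],
  ],
)

```text
time_s: 9.9
eef_pos: [0.4651, -0.3291, 0.1696]
tcp_rot: [-0.442, 0.442, -0.552, 0.552]
contact_force: [0.0, -1.1, -1.2]
opening: 0.197
```

Run:
```python
from h import *
b=manip.grab_frame("top")
s=crop(b,400,195,50,50,12)
s=(255*(s/255.)**.7).astype(np.uint8)
cv2.imwrite("pics/b6.png",s); st=manip.get_state(); print(st["time_s"],st["eef_pos"],st["contact_force"])
```

```text
9.95 [ 0.46498971 -0.32933886  0.16963946] [ 0.45884052 -0.16101777 -2.23397272]
```

View pics/b6.png

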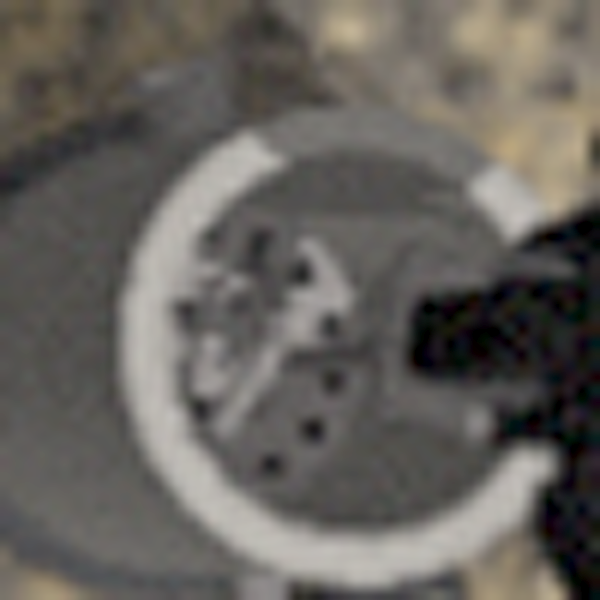

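Emit:
carry_out(
  moves=[
    [0, 0, 0, 6, 0],
    [0, 0, 0, 12, 0],
    [0, 0, 0, 16, 0],
    [0, 0, 0, 19, 0],
    [0, 0, 0, 21, 0],
    [0, 0, 0, 23, 0],
    [0, 0, 0, 25, 0],
  ],
)

```text
time_s: 10.82
eef_pos: [0.465, -0.3294, 0.1948]
tcp_rot: [-0.442, 0.442, -0.552, 0.552]
contact_force: [-0.6, -0.3, -5.1]
opening: 0.197
```

Run:
```python
from h import *
b=manip.grab_frame("top")
s=crop(b,400,195,50,50,12)
s=(255*(s/255.)**.7).astype(np.uint8)
cv2.imwrite("pics/b7.png",s); st=manip.get_state(); print(st["time_s"],st["eef_pos"],st["contact_force"],st["moment"])
```

```text
10.875 [ 0.46518661 -0.3296747   0.19525773] [ 0.06675374 -1.32894955 -3.3373293 ] [0.02182579 0.27116321 0.01588845]
```

View pics/b7.png

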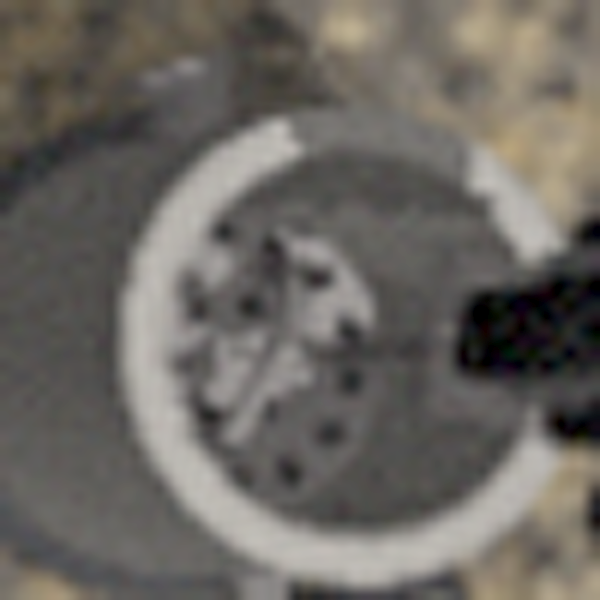

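Emit:
carry_out(
  moves=[
    [0, 0, 0, 3, 0],
    [0, 0, 0, 6, 0],
    [0, 0, 0, 10, 0],
    [0, 0, 0, 16, 0],
    [0, 0, 0, 25, 0],
    [0, 0, 0, 35, 0],
    [0, 0, 0, 45, 0],
    [0, 0, 0, 55, 0],
  ],
)

```text
time_s: 11.88
eef_pos: [0.465, -0.3293, 0.2505]
tcp_rot: [-0.442, 0.442, -0.552, 0.552]
contact_force: [-0.2, 0.2, -3.5]
opening: 0.195
```

Emit:
carry_out(
  moves=[
    [0, 0, 0, 15, 0],
    [0, 0, 0, 32, 0],
    [0, 0, 0, 50, 0],
    [0, 0, 0, 70, 0],
    [0, 0, 0, 90, 0],
    [0, 0, 0, 108, 0],
    [0, 0, 0, 120, 0],
    [0, 0, 0, 125, 0],
  ],
)

```text
time_s: 12.88
eef_pos: [0.4651, -0.3294, 0.3754]
tcp_rot: [-0.442, 0.442, -0.552, 0.552]
contact_force: [-0.0, 0.3, -4.3]
opening: 0.196
```

Run:
```python
from h import *
a=manip.grab_frame("side");b=manip.grab_frame("top")
s=cv2.hconcat([crop(a,150,10,110,130,4)[:,:],crop(b,380,170,90,130,4)])
cv2.imwrite("pics/b8.png",s); st=manip.get_state(); print(st["time_s"],st["eef_pos"],st["contact_force"])
```

```text
12.975 [ 0.46504954 -0.32931819  0.37480247] [ 0.53165538  0.08221327 -4.29700956]
```

View pics/b8.png

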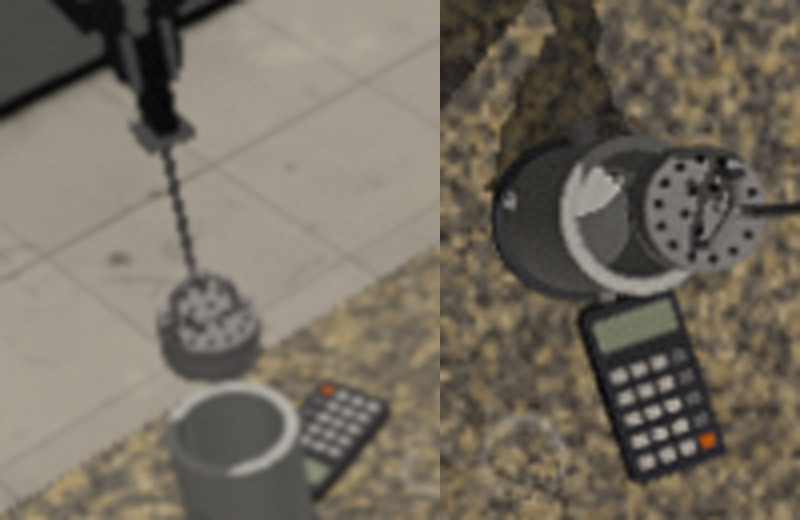

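Emit:
carry_out(
  moves=[
    [0, 2, 4, 10, 0],
    [0, 6, 13, 18, 0],
    [0, 12, 27, 20, 0],
    [0, 20, 45, 20, 0],
    [0, 30, 67, 20, 0],
    [0, 41, 91, 20, 0],
    [0, 52, 115, 20, 0],
    [0, 63, 140, 20, 0],
  ],
)

```text
time_s: 13.98
eef_pos: [0.5285, -0.1871, 0.3945]
tcp_rot: [0.442, -0.442, 0.552, -0.552]
contact_force: [-0.4, -1.4, -3.6]
opening: 0.196
```

Emit:
carry_out(
  moves=[
    [0, 11, 25, 0, 0],
    [0, 22, 50, 0, 0],
    [0, 33, 75, 0, 0],
    [0, 44, 100, 0, 0],
    [0, 55, 124, 0, 0],
    [0, 65, 146, 0, 0],
    [0, 74, 165, 0, 0],
    [0, 81, 181, 0, 0],
  ],
)

```text
time_s: 14.98
eef_pos: [0.6094, -0.0069, 0.3945]
tcp_rot: [0.442, -0.442, 0.552, -0.552]
contact_force: [-0.0, -1.0, -4.7]
opening: 0.195
```

Emit:
carry_out(
  moves=[
    [0, 5, 12, 0, 0],
    [0, 9, 19, 0, 0],
    [0, 11, 24, 0, 0],
    [0, 11, 24, 0, 0],
    [0, 11, 24, 0, 0],
    [0, 11, 24, -20, 0],
    [0, 11, 24, -45, 0],
    [0, 11, 24, -70, 0],
  ],
)

```text
time_s: 15.98
eef_pos: [0.6199, 0.0151, 0.3242]
tcp_rot: [-0.442, 0.442, -0.552, 0.552]
contact_force: [-0.6, 0.1, -3.6]
opening: 0.2
```

Run:
```python
from h import *
a=manip.grab_frame("side");b=manip.grab_frame("top")
s=cv2.hconcat([crop(a,190,130,110,150,3),crop(b,240,90,110,150,3)])
cv2.imwrite("pics/c1.png",s); st=manip.get_state(); print(st["time_s"],st["eef_pos"],st["contact_force"],yaw(st))
```

```text
16.075 [0.61815365 0.01535735 0.32190911] [-0.6654763   0.24799188 -3.91675963] (np.float64(-12.670892108320597), array([-0.005, -0.001, -1.   ]))
```

View pics/c1.png

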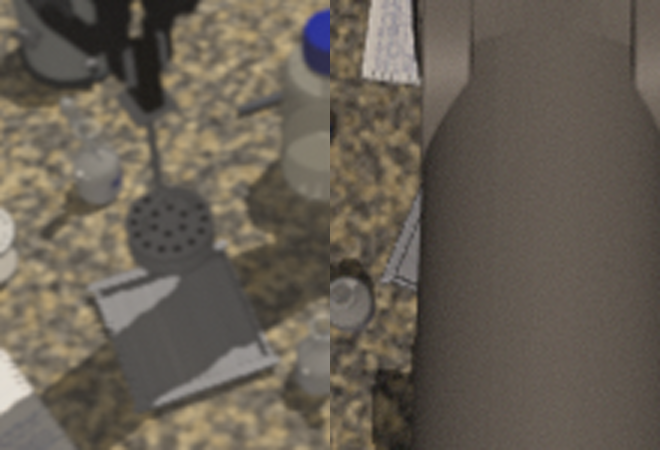

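Emit:
carry_out(
  moves=[
    [0, 0, 0, -15, 0],
    [0, 0, 0, -35, 0],
    [0, 0, 0, -55, 0],
    [0, 0, 0, -75, 0],
    [0, 0, 0, -92, 0],
    [0, 0, 0, -104, 0],
    [0, 0, 0, -110, 0],
    [0, 0, 0, -110, 0],
  ],
)

```text
time_s: 17.08
eef_pos: [0.6201, 0.0157, 0.2145]
tcp_rot: [-0.442, 0.442, -0.552, 0.552]
contact_force: [0.8, 0.4, -3.6]
opening: 0.195
```

Run:
```python
from h import *
a=manip.grab_frame("side")
s=crop(a,190,150,110,130,4)
cv2.imwrite("pics/c2.png",s); st=manip.get_state(); print(st["time_s"],st["eef_pos"],st["contact_force"])
```

```text
17.125 [0.62030694 0.01565799 0.2149925 ] [ 0.58322474 -0.19002365 -3.54284838]
```

View pics/c2.png

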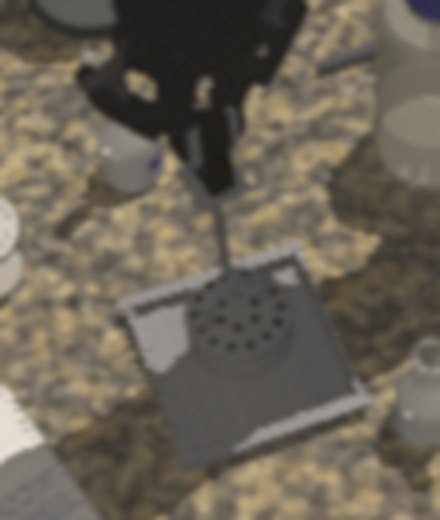

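Emit:
carry_out(
  moves=[
    [0, 0, 0, -8, 0],
    [0, 0, 0, -16, 0],
    [0, 0, 0, -22, 0],
    [0, 0, 0, -26, 0],
    [0, 0, 0, -29, 0],
    [0, 0, 0, -32, 0],
    [0, 0, 0, -35, 0],
    [0, 0, 0, -37, 0],
  ],
)

```text
time_s: 18.12
eef_pos: [0.6204, 0.0157, 0.1778]
tcp_rot: [-0.442, 0.442, -0.552, 0.552]
contact_force: [0.2, -0.4, -1.6]
opening: 0.194
```

Run:
```python
from h import *
a=manip.grab_frame("side")
s=crop(a,200,170,90,110,5)
cv2.imwrite("pics/c3.png",s); st=manip.get_state(); print(st["time_s"],st["eef_pos"],st["contact_force"])
```

```text
18.175 [0.62020333 0.01568315 0.17762307] [-0.71772345  0.93493209 -1.94931753]
```

View pics/c3.png

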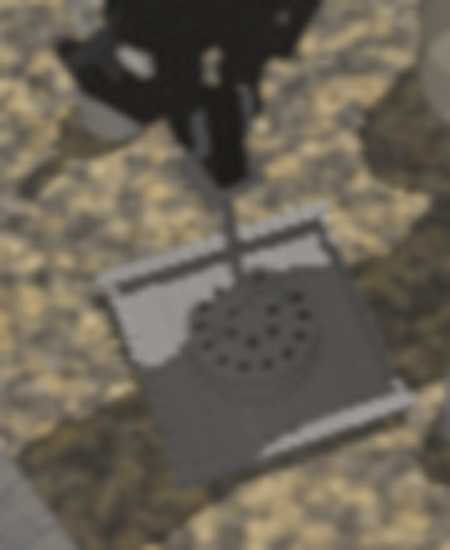

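Emit:
carry_out(
  moves=[
    [0, 0, 0, -4, 0],
    [0, 0, 0, -8, 0],
    [0, 0, 0, -11, 0],
    [0, 0, 0, -13, 0],
    [0, 0, 0, -13, 0],
    [0, 0, 0, -13, 0],
  ],
)

```text
time_s: 18.92
eef_pos: [0.6201, 0.0157, 0.1647]
tcp_rot: [-0.442, 0.442, -0.552, 0.552]
contact_force: [-0.2, 1.1, -1.8]
opening: 0.193
```

Emit:
carry_out(
  moves=[
    [0, -0.5, -2, 0, 0],
    [0, -1, -5, 0, 0],
    [0, -2, -8, 0, 0],
    [0, -2.5, -11, 0, 0],
  ],
)

```text
time_s: 19.42
eef_pos: [0.6174, 0.0043, 0.1646]
tcp_rot: [-0.442, 0.442, -0.552, 0.552]
contact_force: [0.1, -1.0, -1.3]
opening: 0.199
```

Run:
```python
from h import *
a=manip.grab_frame("side")
s=crop(a,200,170,90,110,5)
cv2.imwrite("pics/c4.png",s); st=manip.get_state(); print(st["time_s"],st["eef_pos"],st["contact_force"])
```

```text
19.475 [0.61735592 0.00380747 0.16468501] [ 0.23148101 -1.23462873 -1.85055789]
```

View pics/c4.png

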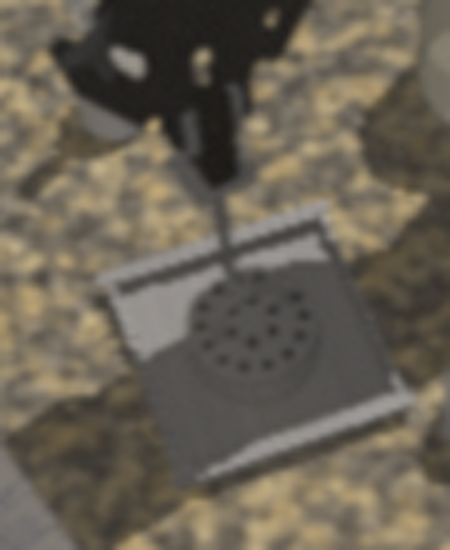

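Emit:
carry_out(
  moves=[
    [0, -1, -4, 0, 0],
    [0, -2, -9, 0, 0],
    [0, -3, -14, 0, 0],
    [0, -3.5, -17, 0, 0],
    [0, -3.5, -17, 0, 0],
  ],
)

```text
time_s: 20.1
eef_pos: [0.614, -0.0127, 0.1646]
tcp_rot: [-0.442, 0.442, -0.552, 0.552]
contact_force: [0.9, 0.1, -1.5]
opening: 0.193
```

Run:
```python
from h import *
a=manip.grab_frame("side")
s=crop(a,200,170,90,110,5)
cv2.imwrite("pics/c5.png",s); st=manip.get_state(); print(st["time_s"],st["eef_pos"],st["contact_force"])
```

```text
20.15 [ 0.61399387 -0.01231847  0.16460843] [-0.04723367 -0.03971364 -1.75787575]
```

View pics/c5.png

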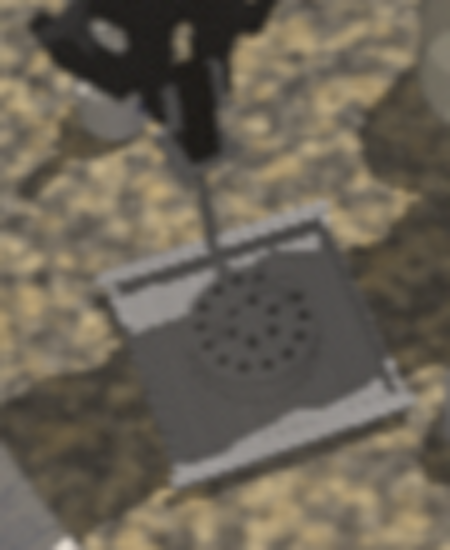

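Emit:
carry_out(
  moves=[
    [0, 0, 0, 8, 0],
    [0, 0, 0, 20, 0],
    [0, 0, 0, 45, 0],
    [0, 0, 0, 80, 0],
    [0, 0, 0, 120, 0],
    [0, 0, 0, 155, 0],
    [0, 0, 0, 172, 0],
    [0, 0, 0, 172, 0],
  ],
)

```text
time_s: 21.15
eef_pos: [0.6144, -0.0123, 0.3376]
tcp_rot: [-0.443, 0.441, -0.552, 0.552]
contact_force: [0.5, -0.4, -2.2]
opening: 0.197
```

Emit:
carry_out(
  moves=[
    [0, -10, 24, 3, 8],
    [0, -25, 62, 3, 18],
    [0, -42, 100, 3, 28],
    [0, -59, 140, 3, 38],
    [0, -75, 178, 3, 48],
    [0, -90, 215, 3, 58],
    [0, -105, 250, 3, 68],
    [0, -115, 275, 3, 78],
  ],
)

```text
time_s: 22.15
eef_pos: [0.4971, 0.2643, 0.3375]
tcp_rot: [-0.691, 0.692, -0.149, 0.147]
contact_force: [-0.1, -0.8, -2.1]
opening: 0.192
```

Emit:
carry_out(
  moves=[
    [0, -5, 13, 0, 10],
    [0, -9, 22, 0, 20],
    [0, -11, 26, 0, 30],
    [0, -11, 26, 0, 37.4],
    [0, -11, 26, 0, 37.4],
    [0, -11, 26, 0, 37.4],
  ],
)

```text
time_s: 22.9
eef_pos: [0.4877, 0.2884, 0.3386]
tcp_rot: [-0.703, 0.703, 0.077, -0.078]
contact_force: [-0.4, -0.7, -1.6]
opening: 0.197
```

Run:
```python
from h import *
a=manip.grab_frame("side");b=manip.grab_frame("top")
cv2.imwrite("pics/d1.png",cv2.hconcat([crop(a,180,120,250,180,2)[:,:400],crop(b,240,120,100,90,4)])[:360]) if 0 else cv2.imwrite("pics/d1.png",cv2.hconcat([crop(a,190,170,120,120,3),crop(b,240,110,120,120,3)]))
s=crop(a,320,140,100,130,4);cv2.imwrite("pics/d2.png",s)
st=manip.get_state(); print(st["time_s"],st["eef_pos"],st["contact_force"],yaw(st))
```

```text
23.0 [0.48785466 0.28851611 0.33910479] [-0.2399623   0.52872079 -1.7688607 ] (np.float64(102.6656316720367), array([-0.001, -0.001, -1.   ]))
```

View pics/d1.png

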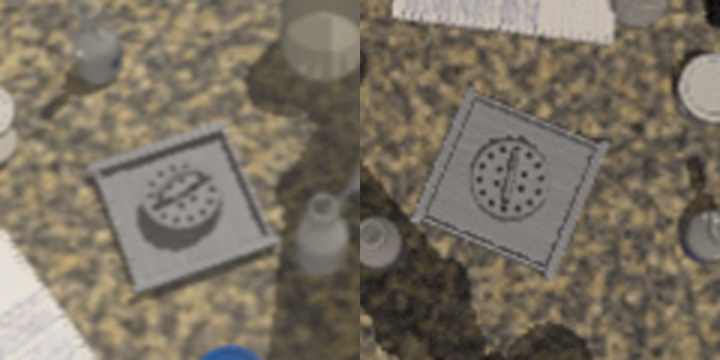

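View pics/d2.png

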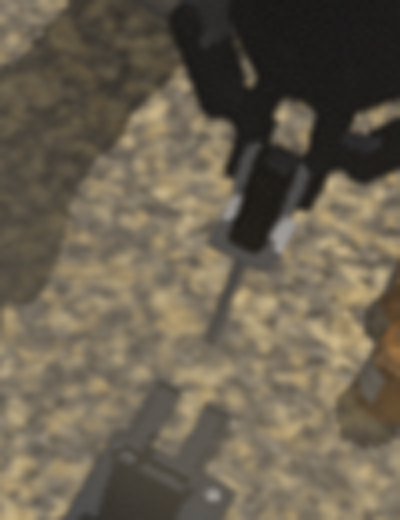

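Emit:
carry_out(
  moves=[
    [0, 0.3, 0, -30, 0],
    [0, 0.3, 0, -70, 0],
    [0, 0.3, 0, -110, 0],
    [0, 0.3, 0, -140, 0],
    [0, 0.3, 0, -160, 0],
    [0, 0.3, 0, -172, 0],
    [0, 0.3, 0, -178, 0],
    [0, 0.3, 0, -178, 0],
  ],
)

```text
time_s: 24.0
eef_pos: [0.4885, 0.2888, 0.1618]
tcp_rot: [0.703, -0.703, -0.079, 0.078]
contact_force: [0.5, 0.4, -2.0]
opening: 0.194
```

Run:
```python
from h import *
a=manip.grab_frame("side");b=manip.grab_frame("top")
s=cv2.hconcat([crop(a,320,200,70,90,6),crop(b,160,180,60,90,6)])
s=(255*(s/255.)**.6).astype(np.uint8)
cv2.imwrite("pics/d3.png",s)
st=manip.get_state(); print(st["time_s"],st["eef_pos"],st["contact_force"],yaw(st))
```

```text
24.1 [0.48878006 0.2890107  0.16240332] [ 0.21129597  0.56750081 -1.70924315] (np.float64(102.7579466201824), array([ 0.001,  0.001, -1.   ]))
```

View pics/d3.png

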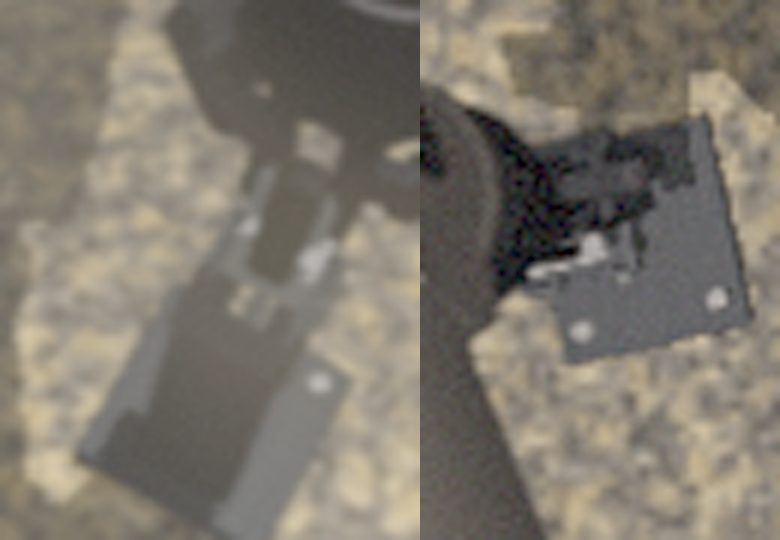

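Aligned, about 16 mm above the seat, with no side force. Lowering slowly to the grasp height.

Emit:
carry_out(
  moves=[
    [0, 0, 0, -4, 0],
    [0, 0, 0, -8, 0],
    [0, 0, 0, -11, 0],
    [0, 0, 0, -13, 0],
    [0, 0, 0, -14.5, 0],
    [0, 0, 0, -15.5, 0],
    [0, 0, 0, -15.5, 0],
  ],
)

```text
time_s: 24.98
eef_pos: [0.4883, 0.2887, 0.1461]
tcp_rot: [-0.703, 0.703, 0.079, -0.079]
contact_force: [-0.3, -0.3, -2.3]
opening: 0.194
```

Emit:
carry_out(
  moves=[
    [0, 0, 0, -0.5, 0],
    [0, 0, 0, -1, 0],
    [0, 0, 0, -1.5, 0],
    [0, 0, 0, -1.5, 0],
  ],
)

```text
time_s: 25.48
eef_pos: [0.4885, 0.2888, 0.1457]
tcp_rot: [0.703, -0.703, -0.079, 0.078]
contact_force: [-2.6, -1.0, 8.0]
opening: 0.197
```

Run:
```python
from h import *
a=manip.grab_frame("side")
s=(255*(crop(a,335,210,50,60,10)/255.)**.6).astype(np.uint8)
cv2.imwrite("pics/d4.png",s)
for i in range(3):
    st=manip.get_state(); print(st["time_s"],st["eef_pos"],st["contact_force"]); manip.grab_frame("top")
```

```text
25.525 [0.48848926 0.28874303 0.14573737] [-3.49000071 -1.21933142  8.00939463]
25.575 [0.48847183 0.28873542 0.14571881] [-4.15990837 -1.48438842  7.60701627]
25.625 [0.48846896 0.2887428  0.14573697] [-2.29094594 -2.73545229  8.33261942]
```

View pics/d4.png

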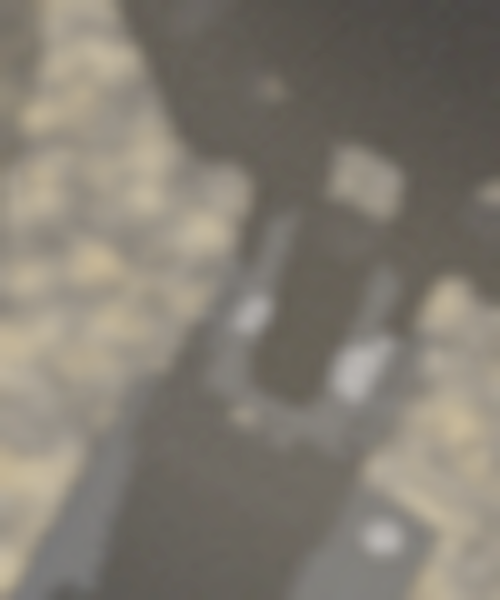

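Emit:
carry_out(
  moves=[
    [0, 0, 0, 0.7, 0],
    [0.3, 0, 0, 0.7, 0],
    [0.5, 0, 0, 0.7, 0],
    [0.8, 0, 0, 0.7, 0],
    [1, 0, 0, 0.7, 0],
    [1, 0, 0, 0.7, 0],
    [1, 0, 0, 0.7, 0],
    [1, 0, 0, 0.7, 0],
  ],
)

```text
time_s: 26.68
eef_pos: [0.4883, 0.2887, 0.1453]
tcp_rot: [0.703, -0.703, -0.079, 0.079]
contact_force: [0.5, 0.4, -0.1]
opening: 1.005
```

Run:
```python
from h import *
a=manip.grab_frame("side")
s=(255*(crop(a,320,190,90,100,6)/255.)**.6).astype(np.uint8)
cv2.imwrite("pics/d5.png",s)
st=manip.get_state(); print(st["time_s"],st["eef_pos"],st["contact_force"],st["opening"])
```

```text
26.725 [0.48828865 0.28871749 0.14528355] [ 0.29267606  0.05460667 -0.31311088] 1.0036846218454882
```

View pics/d5.png

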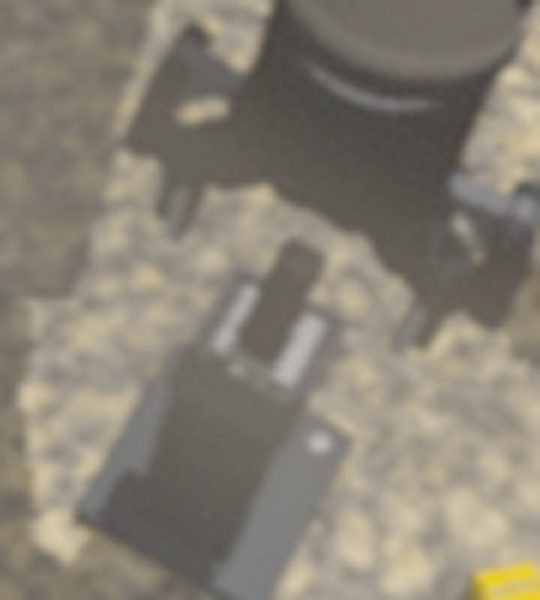

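Hook hangs as it did at the start. Retreat upwards.

Emit:
carry_out(
  moves=[
    [1, 0, 0, 15, 0],
    [1, 0, 0, 40, 0],
    [1, 0, 0, 80, 0],
    [1, 0, 0, 120, 0],
    [1, 0, 0, 160, 0],
    [1, -20, 60, 180, 0],
    [1, -40, 120, 180, 0],
    [1, -60, 170, 180, 0],
  ],
)

```text
time_s: 27.72
eef_pos: [0.4277, 0.4607, 0.3272]
tcp_rot: [0.703, -0.702, -0.079, 0.078]
contact_force: [1.3, -0.1, -0.1]
opening: 0.999
```

Emit:
carry_out(
  moves=[
    [1, -20, 40, 0, 0],
    [1, -20, 40, 0, 0],
    [1, -20, 40, 0, 0],
  ],
)

```text
time_s: 28.1
eef_pos: [0.4089, 0.498, 0.326]
tcp_rot: [-0.703, 0.703, 0.079, -0.078]
contact_force: [0.5, -0.5, -0.1]
opening: 0.998
```

Run:
```python
from h import *
a=manip.grab_frame("side");b=manip.grab_frame("top")
s=cv2.hconcat([crop(a,170,90,240,220,2)[:,:480],crop(b,150,130,100,147,3)])
cv2.imwrite("pics/e1.png",s)
cv2.imwrite("pics/e2.png",cv2.hconcat([crop(a,325,225,55,70,7),crop(b,155,190,60,70,7)]))
st=manip.get_state(); print(st["time_s"],st["eef_pos"],st["contact_force"],st["opening"])
```

```text
Traceback (most recent call last):
cv2.error: OpenCV(4.12.0) /io/opencv/modules/core/src/matrix_operations.cpp:64: error: (-215:Assertion failed) src[i].dims <= 2 && src[i].rows == src[0].rows && src[i].type() == src[0].type() in function 'hconcat'
```

Run:
```python
from h import *
a=manip.grab_frame("side");b=manip.grab_frame("top")
cv2.imwrite("pics/e1.png",cv2.hconcat([crop(a,170,90,200,220,2),crop(b,180,100,200,220,2)]))
cv2.imwrite("pics/e2.png",cv2.hconcat([crop(a,325,225,55,70,7),crop(b,155,190,55,70,7)]))
st=manip.get_state(); print(st["time_s"],st["eef_pos"],st["contact_force"],st["opening"])
```

```text
28.3 [0.40951559 0.49735047 0.325843  ] [0.74108441 0.05485101 0.42101148] 0.9962209700272092
```

View pics/e1.png

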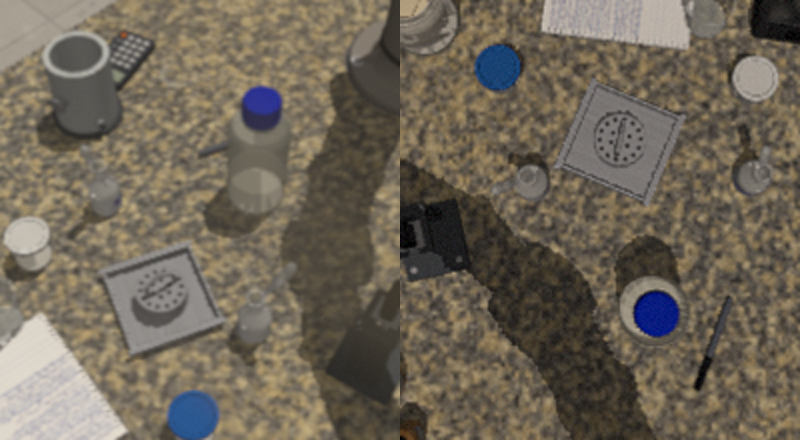

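View pics/e2.png

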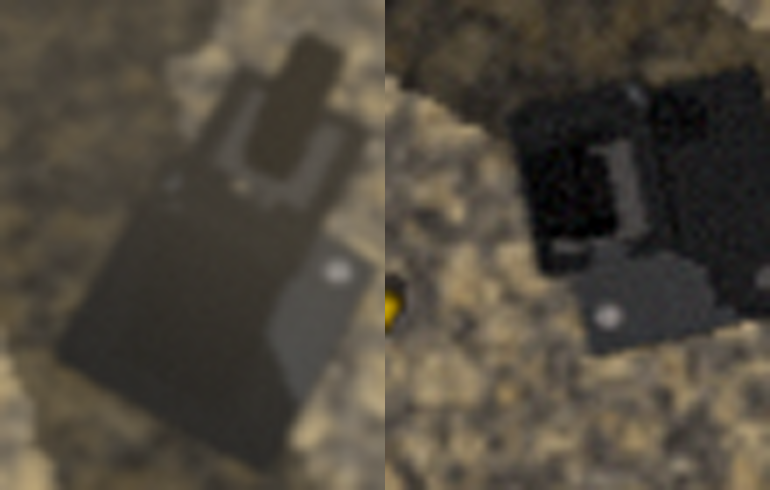

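```bash
python3 -c "
from cell import manip
print(manip.close_job())"
```

```text
the job is handed in; nothing more can be done
None
```

I handed the job in at about 28 s of the 72 s allowed; the interface gives no verdict. I took the hook from its stand and caught the bail. The pull freed the insert from the catches. I lifted it over the flasks, set it down in the drip tray, unhooked it and hung the hook back in its stand.

What the last checks showed:
- **Insert:** both views show it flat and upright near the middle of the tray. It did not visibly move while the hook was drawn out from under the bail, and the fingers never came near it.
- **Hook:** it hangs in the fork the way it did at the start. It met the seat at the same gripper height as when I picked it up (0.146 m at the tool tip). I judged the final fit by eye in the pictures and did not measure it.
- **Bottle and flasks:** the wash bottle and both flasks look upright and where they were, also judged by eye.
- **Gripper:** open and well clear of everything, with the wrist reading near zero.

One disagreement: the two cameras put the tray's centre about 6 mm apart. I used the average, which is well inside the 30 mm tolerance.

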